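# Clear the hob: line the seasonings up by height in the rack

### The arm

A 6-joint arm with a two-finger parallel gripper is mounted at the origin on a cart in front of the work surface, level with it; the furniture and walls round the work are solid. World frame = base frame: x ahead of the robot, y to its left, z up, the work surface at z = 0. Lengths are in m, angles in rad, forces in N, time in s.
With the tool pointing down it reaches from about 0.425 to 0.925 m from the base axis. Payload 12.5 kg.
Tool frame: the origin (TCP) lies on the centre line of the jaws, within the pads' length; the fingertips stand 11 mm ahead of it and the grasp point (between the pads) lies 8 mm behind it; z points along the fingers, y is the line along which they close (so a half turn about z gives the same grasp; the last joint's range is limited). The gripper opens to 85 mm and grips with 20 to 120 N. Pads are 22 mm wide; open, the fingers measure 114 mm over their backs; the gripper's body (76 mm by 85 mm) begins 54 mm behind the grasp point. The pads swing forward as they close: fully open they stand 13 mm farther back than shut.
Start: joints at [-1.324, 0.491, 1.559, -0, 1.092, -0.106], TCP at [0.216, -0.587, 0.242] pointing down, gripper open.
Joint ranges: [-3.1, 3.1], [-0.84, 2.19], [0.05, 2.79], [-1.13, 4.28], [0.06, 2.93], [-2.69, 2.69]. Speed limits (rad/s): [2.22, 2.22, 2.79, 3.14, 3.14, 3.14].

### API

Orientations are given as a unit quaternion [x, y, z, w].
In Python, from bench import get_obs, vision, job gives the robot as it stands.
- The arm moves only by the tool arm_command, never from a script. Its argument "targets" is a list of rows, each a list of 3 entries, a list of its own where there are three numbers: the shift along the world's x, y, z in mm, then the turn, a rotation vector about the world's x, y, z in degrees, then the finger opening in mm, from 0 to 85.4. In form: [[[tx, ty, tz], [rx, ry, rz], grip], ...]. A call has 1 to 12 rows; each row is the pose to reach, as a shift and turn from the pose commanded when the call began; what a row does not reach only later rows make up. A row lasts 1/8 s, in which the tool goes at most 62.5 mm and 10.7 degrees, less where a joint would pass 70% of its speed; a pose out of reach is approached as far as the arm can. A call with a gripper value outside its range is refused whole. The fingers move at their own pace and stop on an object; "newtons" is the grip in N (left out, the last holds). Time passes only in rows, so rows that repeat a pose let the fingers close. It gives the time, the measured TCP pose, the force, the opening and the grip force at its end, in the units of the state.
- get_obs(): the state, without advancing time (a new reading comes with each control period).
- vision.read_camera(name): name is "side" or "top" or "wrist"; returns a dict with "img" (384x512x3 uint8, blue, green, red), "vfov" (degrees; the focal length in pixels is half the picture's height over the tangent of half this angle, whatever the lens; pixels are square), "cx", "cy" (the principal point, pixels), "pose" (4x4, takes a point from camera to world coordinates); the wrist camera has in their place "mount" (4x4, takes a point from camera to tool coordinates, whose origin is the TCP and whose axes are the flange's). Camera axes: x right, y down, z forward; pixel columns grow to the right and rows downward; lengths in m; the calibration is good to about 2 mm. A picture is of the moment at which its call begins: read the wrist's pose just before it. There is no depth.
- job.hand_in(): hands the job in; it is judged then, once.
The state is a dict: "clock": time; "joints": joint angles; "joint_vel": joint speeds; "joint_efforts": joint torques, N m; "position": TCP position; "eef_rot": TCP orientation; "force": force on the tool from outside, world axes, zero at the start; "moment": the same for the moment, N m; "gripper_width": finger opening in m; "grasp_force": force on a finger pad.
Only numpy, scipy, OpenCV 4.12 (cv2) and the standard library are available. Lean on these libraries where they do the work, as an engineer would, in place of code of your own. Each camera call takes 0.05 s, during which the arm holds its last target. There are 200 camera calls.

### The job

The salt pot, spice jar, pepper mill and sauce bottle have been left out on and beside the hob. Stand all four upright in the wells of the oak seasoning rack, one to a well, in order of height: the shortest in the end well nearest the spoon rest, rising to the tallest at the other end. Knock nothing over, and leave the spoon rest and the wooden box where they are.

Things in the scene. Friction and masses are not known exactly. Their poses are not given: they have to be found in the camera images.
- salt_pot_mid (a point): white ceramic salt pot with holes in its top, round, 42 mm across, 77 mm tall, loose, 0.14 kg. Point: on its axis half-way up, 38 mm above its base; z up along it. Best gripped 40 to 50 mm above its base
- spice_jar_mid (a point): spice jar with dark brown cap and an orange-brown label, round, 41 mm across, 105 mm tall, loose, 0.11 kg. Point: on its axis half-way up, 52 mm above its base; z up along it. Best gripped 75 mm above its base (22 mm above this point)
- wood_mill_mid (a point): turned wooden pepper mill with a small metal knob on top, round, 58 mm across at the foot, 170 mm tall, loose, about 0.18 kg. Point: on its axis half-way up, 85 mm above its base; z up along it. Easily gripped by its head: 50 mm across, 135 mm above its base (50 mm above this point)
- sauce_bottle_mid (a point): clear round sauce bottle with a gold cap, 62 mm across up to 120 mm, narrowing to the neck, 238 mm tall, loose, about 0.5 kg. Point: on its axis half-way up, 119 mm above its base; z up along it. Easily gripped by its neck: about 38 mm across, 205 mm above its base (86 mm above this point)
- well_1 (a point): round well at the left end (as the robot sees it) of the seasoning rack (oak board 390 x 104 mm, 20 mm thick, fixed, a low steel handle (top 46 mm up) across each end, four equal wells 86 mm apart). 78 mm across, 12 mm deep, thin black pad on its floor, 8 mm above the worktop. Point: centre of the well's floor; y axis along the row towards well 1, x across it away from the robot, z up
- well_2 (a point): round well of the seasoning rack between wells 1 and 3: 78 mm across, 12 mm deep, thin black pad on its floor, 8 mm above the worktop. Point: centre of the well's floor; y axis along the row towards well 1, x across it away from the robot, z up
- well_3 (a point): round well of the seasoning rack between wells 2 and 4: 78 mm across, 12 mm deep, thin black pad on its floor, 8 mm above the worktop. Point: centre of the well's floor; y axis along the row towards well 1, x across it away from the robot, z up
- well_4 (a point): round well at the right end (as the robot sees it) of the seasoning rack: 78 mm across, 12 mm deep, thin black pad on its floor, 8 mm above the worktop. Point: centre of the well's floor; y axis along the row towards well 1, x across it away from the robot, z up
- spoon_rest_mid (a point): pale steel spoon rest, a shallow wavy-edged dish with a teaspoon lying in it, 108 x 130 mm, 22 mm high, loose on the worktop behind one end of the rack (either end), about 125 mm farther from the robot than the row. Point: its centre, 11 mm up. It shows which end of the rack the shortest seasoning goes to
- salt_box_mid (a point): wooden box with hinged lid and a pale knob, 90 x 102 mm, 86 mm high, loose on the worktop behind the other end of the rack. Point: its centre, 43 mm up. To be left alone. Overhead: a hood 0.64 m above the hob from x = 0.50 m on; wall cabinets 0.48 m above the worktop from x = 0.59 m on
Not all that is in view belongs to the job. Leave any red look-alike of the part that bears salt_pot_mid alone. What is shaped like the part that bears spoon_rest_mid but green is not meant.

How it is judged:
By the outcome, as a careful person would: the job done as asked, in the order asked, and still so for the second after the job is handed in, with the robot touching nothing.
It also fails if it takes over 109 s, if anything falls off the work surface, if the arm or the gripper's body presses on something with over 40 N, if the wrist force passes 120 N, or if a joint passes its speed limit or range.

## Working session

There is one attempt and no reset: what is moved stays moved. The work goes in short steps, Python scripts to look and compute and a tool call to move; the robot and the scene stay as the last step left them, time stands still between calls to the robot, and variables do not carry over. Pictures are saved under pics/ and viewed, at most 14 in all, crops included, and the job is handed in when it is done.

Besides the shell and the picture viewer there is one more tool, called after "Emit:" as a command line: name --argument value ..., lists and objects as JSON in quotes. arm_command: Moves the arm, as the interface text tells. Its arguments: {"type":"object","properties":{"targets":{"type":"array","items":{"type":"array"}},"newtons":{"type":"number"}},"required":["targets"]}

```bash
mkdir -p pics
cat > h.py <<'E'
import numpy as np,cv2
from bench import get_obs,vision,job
def shot(n,f=None):
    o=get_obs(); c=vision.read_camera(n)
    if f: cv2.imwrite('pics/'+f,c['img'])
    return c,o
def ray(c,u,v):
    f=c['img'].shape[0]/2/np.tan(np.radians(c['vfov'])/2)
    d=np.array([(u-c['cx'])/f,(v-c['cy'])/f,1]); P=np.array(c['pose'])
    return P[:3,3],P[:3,:3]@d
def onz(c,u,v,z):
    o,d=ray(c,u,v); return o+d*(z-o[2])/d[2]
def proj(c,p):
    f=c['img'].shape[0]/2/np.tan(np.radians(c['vfov'])/2)
    P=np.array(c['pose']); q=P[:3,:3].T@(np.array(p)-P[:3,3])
    return f*q[0]/q[2]+c['cx'],f*q[1]/q[2]+c['cy']
E
python3 - <<'E'
from h import *
for n in('top','side'):
    c,o=shot(n,n+'0.png'); print(n,c['vfov'],c['cx'],c['cy'],np.round(c['pose'],3).tolist())
    cv2.imwrite('pics/'+n+'0b.png',cv2.resize(c['img'],(800,600),interpolation=cv2.INTER_CUBIC))
print(o)
E
```

```text
top 48.5490307984723 256.0722760325725 189.96990887276417 [[-0.223, -0.79, 0.571, -0.552], [-0.975, 0.183, -0.127, 0.135], [-0.004, -0.585, -0.811, 1.493], [0.0, 0.0, 0.0, 1.0]]
side 43.75638696719318 260.1767659833637 191.54300767357873 [[0.94, -0.266, 0.215, 0.062], [-0.341, -0.752, 0.563, -1.039], [0.012, -0.603, -0.798, 1.461], [0.0, 0.0, 0.0, 1.0]]
{'clock': 0.05, 'joints': array([-1.32359650e+00,  4.91549441e-01,  1.55943807e+00,  3.50166407e-05,
        1.09172613e+00, -1.05566476e-01]), 'joint_vel': array([ 0.00024439, -0.00122809, -0.00257649, -0.00124402,  0.00241473,
       -0.00109276]), 'joint_efforts': array([ 3.44890956e-03, -6.20059061e+01, -2.62337762e+01, -7.14004113e-05,
        2.87829142e-03,  7.77593073e-06]), 'position': array([ 0.21592992, -0.58628648,  0.24173794]), 'eef_rot': array([ 9.84486042e-01,  1.75462016e-01, -2.41655785e-05, -5.60191990e-04]), 'force': array([ 0.21889957,  0.10537592, -0.60975382]), 'moment': array([-0.04177292, -0.0361559 , -0.00796955]), 'grasp_force': 0.0, 'gripper_width': 0.08571871175161822}
```

View pics/top0b.png

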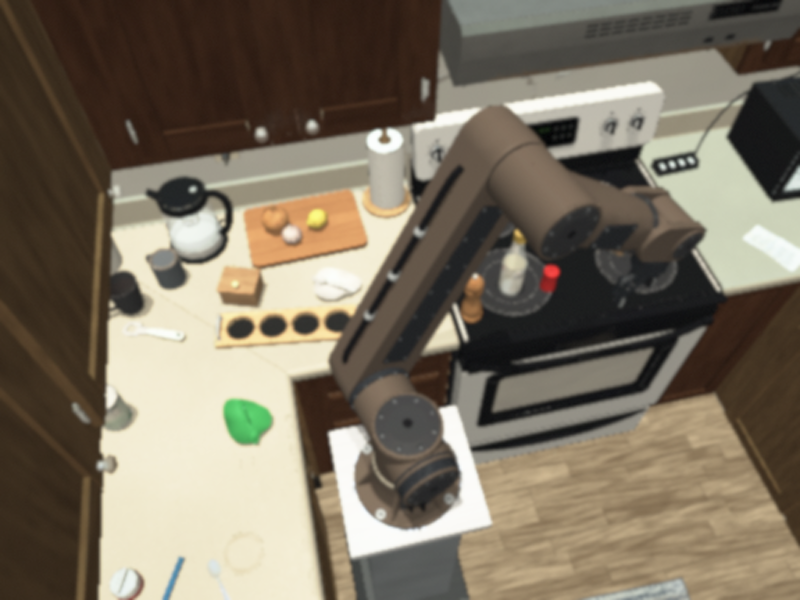

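View pics/side0b.png

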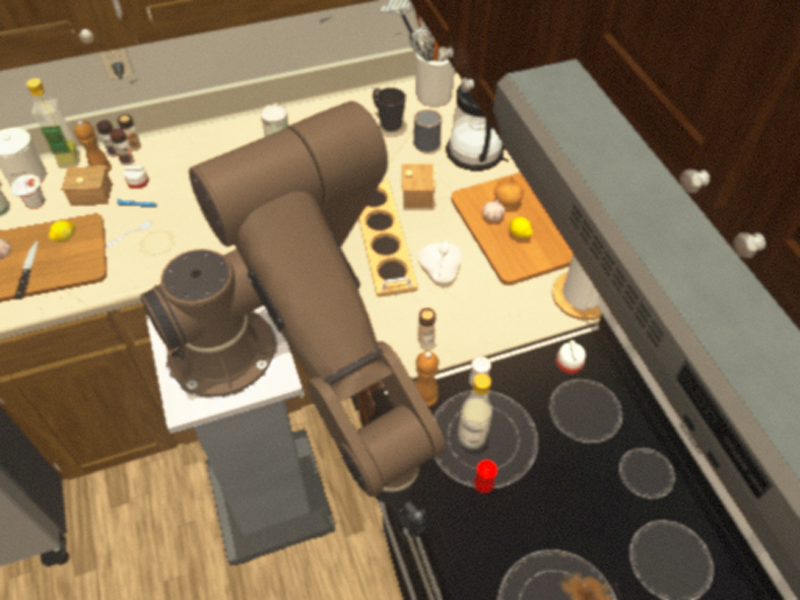

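The top view shows the rack at (217–370, 310–345) with the spoon rest (337,284) behind its right end, so the shortest goes in well_4. The side view shows jar (427,328), mill (427,378), bottle (476,415), a white pot partly behind it (480,372), and a red look-alike (486,477). The green dish is a decoy. I'll confirm with a crop.

Run:
```python
import cv2
a=cv2.imread('pics/side0.png')[100:320,220:400]; cv2.imwrite('pics/s1.png',cv2.resize(a,None,fx=2.7,fy=2.7,interpolation=cv2.INTER_CUBIC))
a=cv2.imread('pics/top0.png')[140:235,130:370]; cv2.imwrite('pics/t1.png',cv2.resize(a,None,fx=3.3,fy=3.3,interpolation=cv2.INTER_CUBIC))
```

```text
(no output)
```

View pics/s1.png

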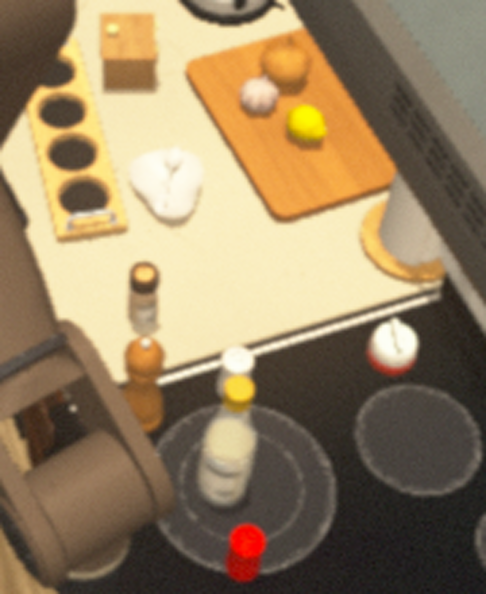

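View pics/t1.png

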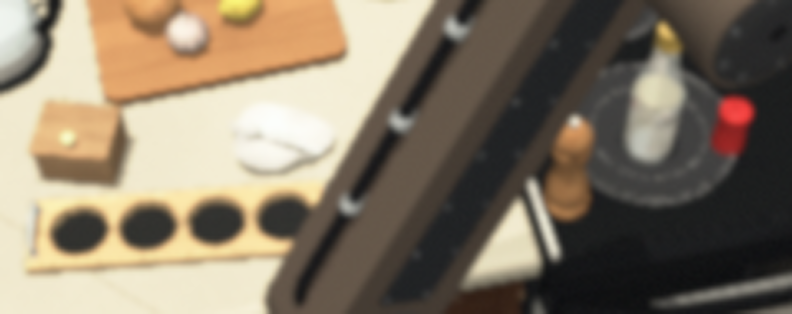

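The crop confirms: the salt pot is the white one at crop (237,365), the only white pot of that shape. The red one at (245,550) is the decoy, and the squat red-and-white timer at (392,345) isn't it either. Spoon rest is at the well_4 end, box at the well_1 end.

Run:
```python
from h import *
s,_=shot('side'); t,_=shot('top')
for n,u,v,z in [('jar',145,270,.105),('mill',146,341,.168),('bottle',239,382,.236),('salt',238,355,.077),('red',247,537,.077)]:
    print(n,np.round(onz(s,u/2.7+220,v/2.7+100,z),3))
for n,u,v,z in [('mill',575,121,.168),('bottle',669,38,.236),('red',738,108,.077)]:
    print('top',n,np.round(onz(t,u/3.3+130,v/3.3+140,z),3))
def wells(c,box):
    x0,y0,x1,y1=box; g=c['img'][y0:y1,x0:x1].max(2)
    m=(g<85).astype(np.uint8); n,l,st,ce=cv2.connectedComponentsWithStats(m)
    for i in range(1,n):
        if st[i,4]>60: print(st[i],np.round(ce[i]+[x0,y0],1),np.round(onz(c,ce[i,0]+x0,ce[i,1]+y0,.014),4))
wells(t,(138,195,226,225)); print(); wells(s,(220,110,270,190))
```

```text
jar [ 0.46  -0.132  0.105]
mill [ 0.405 -0.273  0.168]
bottle [ 0.465 -0.397  0.236]
salt [ 0.532 -0.277  0.077]
red [ 0.443 -0.508  0.077]
top mill [ 0.4   -0.271  0.168]
top bottle [ 0.445 -0.393  0.236]
top red [ 0.439 -0.507  0.077]
[ 51   7  14  11 123] [195.2 207.1] [0.4602 0.17   0.014 ]
[ 71   6  15  11 125] [216.  205.7] [0.4472 0.0847 0.014 ]
[ 30   8  14  11 123] [174.5 208.4] [0.4731 0.2549 0.014 ]
[  9  10  15  11 124] [153.6 210. ] [0.4845 0.3404 0.014 ]

[  0   0  26  42 576] [230.  125.3] [0.4518 0.3555 0.014 ]
[16 27 14  9 94] [242.3 141.4] [0.4714 0.2505 0.014 ]
[20 43 13  9 75] [245.5 156.8] [0.4564 0.1666 0.014 ]
```

Emit:
arm_command --targets '[[[0, 0, 60], [0, 0, 0], 85], [[40, 40, 90], [0, 0, 10], 85], [[80, 80, 90], [0, 0, 20], 85], [[120, 120, 90], [0, 0, 30], 85], [[160, 160, 90], [0, 0, 40], 85], [[190, 200, 90], [0, 0, 50], 85], [[210, 250, 90], [0, 0, 62], 85], [[210, 270, 90], [0, 0, 62], 85], [[210, 270, 90], [0, 0, 62], 85]]'

```text
clock: 1.32
position: [0.4259, -0.3158, 0.3326]
eef_rot: [0.754, 0.657, -0.0, 0.0]
force: [0.1, 0.3, 1.1]
gripper_width: 0.0853
grasp_force: 0.0
```

```bash
cat >> h.py <<'E'
from scipy.spatial.transform import Rotation as R
def wrist(f=None):
    o=get_obs(); c=vision.read_camera('wrist')
    T=np.eye(4); T[:3,:3]=R.from_quat(o['eef_rot']).as_matrix(); T[:3,3]=o['position']
    c['pose']=T@np.array(c['mount'])
    if f: cv2.imwrite('pics/'+f,c['img'])
    return c,o
E
python3 - <<'E'
from h import *
c,o=wrist('w1.png'); print(o['clock'],o['position'],o['joints'],c['vfov'],np.round(c['mount'],3).tolist())
for n,p in [('jar',(.46,-.132,.105)),('mill',(.403,-.272,.168)),('bottle',(.455,-.395,.236)),('salt',(.532,-.277,.077))]: print(n,np.round(proj(c,p)))
E
```

```text
1.325 [ 0.42586498 -0.31582458  0.33261523] [-7.62654676e-01  2.70240773e-01  1.66127561e+00 -1.60613736e-04
  1.20968211e+00 -6.26435116e-01] 68.47634125897393 [[0.0, -0.945, -0.327, 0.084], [1.0, 0.0, 0.0, 0.001], [-0.0, -0.327, 0.945, -0.132], [0.0, 0.0, 0.0, 1.0]]
jar [263.  -7.]
mill [227. 137.]
bottle [296. 270.]
salt [330. 118.]
```

View pics/w1.png

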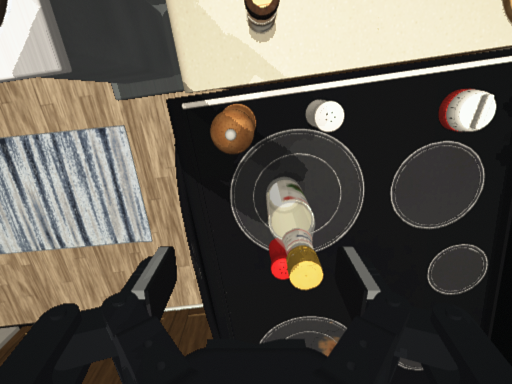

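Wrist view: mill knob at (230,134), salt pot top at (327,115) with holes, bottle cap at (304,272), jar cap at (261,2).

Run:
```python
from h import *
c,o=wrist()
for n,u,v,z in [('jar',261,2,.105),('mill',230,134,.169),('bottle',305,273,.236),('salt',328,115,.077)]: print(n,np.round(onz(c,u,v,z),4))
t,_=shot('top','t2.png')
print(np.round([proj(t,p) for p in [(.46,-.132,.105),(.403,-.272,.168),(.46,-.395,.236),(.532,-.277,.077)]]))
```

```text
jar [ 0.4569 -0.1414  0.105 ]
mill [ 0.4063 -0.27    0.169 ]
bottle [ 0.4626 -0.4009  0.236 ]
salt [ 0.5298 -0.2744  0.077 ]
[[266. 181.]
 [304. 176.]
 [332. 149.]
 [295. 166.]]
```

Emit:
arm_command --targets '[[[20, -42, 0], [0, 0, 0], 85], [[37, -83, 0], [0, 0, 0], 85], [[37, -83, 0], [0, 0, 0], 85], [[37, -83, -40], [0, 0, 0], 85], [[37, -83, -80], [0, 0, 0], 85], [[37, -83, -110], [0, 0, 0], 85], [[37, -83, -136], [0, 0, 0], 85], [[37, -83, -136], [0, 0, 0], 85], [[37, -83, -136], [0, 0, 0], 60]]' --newtons 50

```text
clock: 2.6
position: [0.4629, -0.4, 0.1974]
eef_rot: [0.754, 0.657, 0.0, 0.001]
force: [-0.3, -1.2, 0.9]
gripper_width: 0.0691
grasp_force: 0.0
```

Emit:
arm_command --targets '[[[0, 0, 0], [0, 0, 0], 20], [[0, 0, 0], [0, 0, 0], 20], [[0, 0, 0], [0, 0, 0], 20], [[0, 0, 0], [0, 0, 0], 20], [[0, 0, 0], [0, 0, 0], 20], [[0, 0, 0], [0, 0, 0], 20], [[0, 0, 0], [0, 0, 0], 20]]'

```text
clock: 3.48
position: [0.4631, -0.3999, 0.1979]
eef_rot: [0.754, 0.657, -0.0, 0.001]
force: [-1.6, 0.5, 8.4]
gripper_width: 0.0377
grasp_force: 49.5
```

Emit:
arm_command --targets '[[[0, 0, 15], [0, 0, 0], 20], [[0, 0, 50], [0, 0, 0], 20], [[0, 0, 95], [0, 0, 0], 20], [[0, 10, 130], [0, 0, 0], 20], [[0, 35, 135], [0, 0, 0], 20], [[0, 75, 135], [0, 0, 0], 20], [[0, 120, 135], [0, 0, 0], 20], [[0, 165, 135], [0, 0, 0], 20], [[0, 210, 135], [0, 0, 0], 20], [[0, 255, 135], [0, 0, 0], 20], [[0, 300, 135], [0, 0, 0], 20], [[0, 345, 135], [0, 0, 0], 20]]'

```text
clock: 4.97
position: [0.4616, -0.052, 0.3302]
eef_rot: [0.753, 0.658, -0.0, -0.001]
force: [0.1, 0.0, -3.5]
gripper_width: 0.0378
grasp_force: 50.4
```

Emit:
arm_command --targets '[[[0, 45, 0], [0, 0, 0], 20], [[0, 90, 0], [0, 0, 0], 20], [[0, 135, 0], [0, 0, 0], 20], [[0, 180, 0], [0, 0, 0], 20], [[5, 225, 0], [0, 0, 0], 20], [[10, 270, 0], [0, 0, 0], 20], [[15, 310, 0], [0, 0, 0], 20], [[18, 345, 0], [0, 0, 0], 20], [[20, 375, 0], [0, 0, 0], 20], [[20, 394, 0], [0, 0, 0], 20], [[20, 394, 0], [0, 0, 0], 20], [[20, 394, 0], [0, 0, 0], 20]]'

```text
clock: 6.48
position: [0.4826, 0.3388, 0.331]
eef_rot: [0.754, 0.657, -0.0, 0.0]
force: [0.3, -0.2, -3.3]
gripper_width: 0.0382
grasp_force: 50.3
```

Run:
```python
from h import *
w,o=wrist('w2.png'); print(o['clock'],o['position'],o['force'],o['gripper_width'])
s,_=shot('side','s2.png'); t,_=shot('top','t3.png')
W=[(.4835+.0,.3395),(.471,.254),(.459,.169),(.4465,.084)]
for c in(w,t,s): print(np.round([proj(c,(*p,.014)) for p in W],1).tolist())
v=np.hstack([cv2.resize(w['img'],(400,300)),cv2.resize(t['img'],(400,300))])
cv2.imwrite('pics/v2.png',v)
```

```text
6.475 [0.48257272 0.33882592 0.33101934] [ 0.30253942 -0.17121392 -3.31191393] 0.03820639145578613
[[255.7, 147.9], [255.2, 198.4], [255.0, 243.1], [254.5, 283.0]]
[[153.8, 210.2], [174.8, 208.8], [195.5, 207.3], [216.1, 205.9]]
[[238.3, 126.1], [242.0, 140.8], [245.9, 156.2], [249.9, 172.5]]
```

View pics/v2.png

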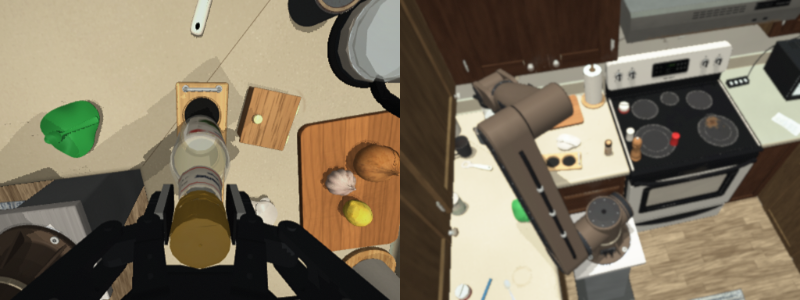

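Emit:
arm_command --targets '[[[0, 0, -40], [0, 0, 0], 20], [[0, 0, -75], [0, 0, 0], 20], [[0, 0, -98], [0, 0, 0], 20], [[0, 0, -110], [0, 0, 0], 20], [[0, 0, -117], [0, 0, 0], 20], [[0, 0, -121], [0, 0, 0], 20], [[0, 0, -124], [0, 0, 0], 20], [[0, 0, -125], [0, 0, 0], 20], [[0, 0, -125], [0, 0, 0], 20]]'

```text
clock: 7.75
position: [0.4831, 0.3396, 0.2066]
eef_rot: [0.753, 0.657, 0.0, 0.0]
force: [0.8, 0.2, -3.1]
gripper_width: 0.0382
grasp_force: 50.4
```

Emit:
arm_command --targets '[[[0, 0, -1], [0, 0, 0], 20], [[0, 0, -2], [0, 0, 0], 20], [[0, 0, -2], [0, 0, 0], 20]]'

```text
clock: 8.12
position: [0.4835, 0.3399, 0.2064]
eef_rot: [0.753, 0.657, 0.002, 0.0]
force: [-2.9, -0.8, 12.9]
gripper_width: 0.0377
grasp_force: 52.9
```

Contact. I'll release and rise, then look down at the result.

Emit:
arm_command --targets '[[[0, 0, 1], [0, 0, 0], 40], [[0, 0, 1], [0, 0, 0], 46], [[0, 0, 1], [0, 0, 0], 60], [[0, 0, 1], [0, 0, 0], 75], [[0, 0, 1], [0, 0, 0], 75], [[0, 0, 1], [0, 0, 0], 75], [[0, 0, 40], [0, 0, 0], 75], [[0, 0, 90], [0, 0, 0], 75], [[0, 0, 130], [0, 0, 0], 85], [[-10, -40, 130], [0, 0, 0], 85], [[-15, -90, 130], [0, 0, 0], 85], [[-15, -90, 130], [0, 0, 0], 85]]'

```text
clock: 9.62
position: [0.4677, 0.2474, 0.3349]
eef_rot: [0.754, 0.657, 0.0, 0.0]
force: [0.9, 0.6, 0.2]
gripper_width: 0.0846
grasp_force: 0.0
```

Run:
```python
from h import *
w,o=wrist('w3.png'); print(o['clock'],o['position'],o['force'])
W=[(.4835+.0,.3395),(.471,.254),(.459,.169),(.4465,.084)]
print(np.round([proj(w,(*p,.014)) for p in W],1).tolist())
```

```text
9.625 [0.46768165 0.24741396 0.33487448] [0.90586849 0.59499038 0.20040642]
[[256.9, 86.5], [256.4, 143.8], [256.2, 194.1], [255.8, 238.9]]
```

View pics/w3.png

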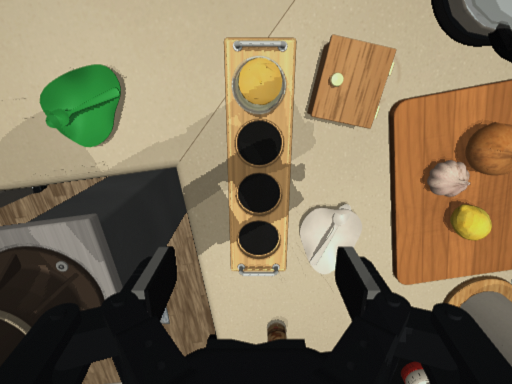

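The bottle stands upright in well 1 (cap (262,80), well ring concentric). Next, the mill.

Emit:
arm_command --targets '[[[-5, -40, 0], [0, 0, 0], 85], [[-10, -90, 0], [0, 0, 0], 85], [[-15, -145, 0], [0, 0, 0], 85], [[-18, -200, 0], [0, 0, 0], 85], [[-18, -255, 0], [0, 0, 0], 85], [[-18, -310, 0], [0, 0, 0], 85], [[-18, -365, -10], [0, 0, 0], 85], [[-30, -415, -20], [0, 0, 0], 85], [[-45, -465, -30], [0, 0, 0], 85], [[-58, -500, -50], [0, 0, 0], 85], [[-62, -518, -80], [0, 0, 0], 85], [[-62, -518, -100], [0, 0, 0], 85]]'

```text
clock: 11.18
position: [0.4064, -0.2694, 0.2329]
eef_rot: [0.754, 0.657, 0.0, -0.0]
force: [0.5, -0.6, -0.8]
gripper_width: 0.0851
grasp_force: 0.0
```

Run:
```python
from h import *
w,o=wrist('w4.png'); print(o['clock'],o['position'],o['force'])
print(proj(w,(.406,-.270,.169)),proj(w,(.53,-.2745,.077)))
h=cv2.cvtColor(w['img'],cv2.COLOR_BGR2HSV)
m=cv2.inRange(h,(5,120,60),(20,255,220)); n,l,s,c=cv2.connectedComponentsWithStats(m)
print([(s[i].tolist(),c[i].round()) for i in range(1,n) if s[i,4]>500])
```

```text
11.175 [ 0.40635067 -0.26937634  0.2328905 ] [ 0.50110676 -0.63633119 -0.82045574]
(np.float64(254.28360820928347), np.float64(211.79503136746285)) (np.float64(372.46686933515576), np.float64(166.0103779069026))
[([272, 0, 48, 44, 891], array([295.,  22.])), ([226, 142, 58, 84, 3509], array([254., 184.]))]
```

View pics/w4.png

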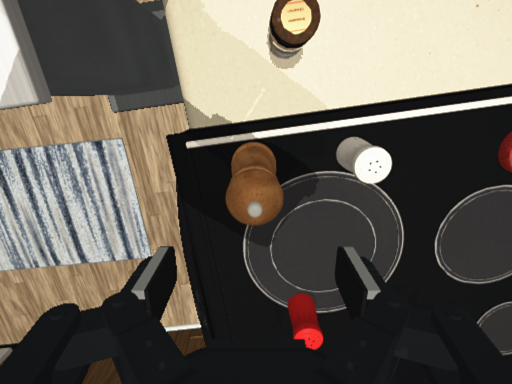

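Mill knob (255,210) matches its prediction (254,212). Jar cap at (296,16), salt top at (373,163). Descending.

Emit:
arm_command --targets '[[[0, -1, -40], [0, 0, 0], 85], [[0, -1, -75], [0, 0, 0], 85], [[0, -1, -98], [0, 0, 0], 85], [[0, -1, -106], [0, 0, 0], 85], [[0, -1, -106], [0, 0, 0], 65], [[0, -1, -106], [0, 0, 0], 40], [[0, -1, -106], [0, 0, 0], 35], [[0, -1, -106], [0, 0, 0], 35], [[0, -1, -106], [0, 0, 0], 35], [[0, -1, -106], [0, 0, 0], 35]]' --newtons 45

```text
clock: 12.48
position: [0.4063, -0.2699, 0.1297]
eef_rot: [0.753, 0.657, 0.0, 0.001]
force: [-1.9, 0.6, 7.3]
gripper_width: 0.0468
grasp_force: 45.0
```

Emit:
arm_command --targets '[[[0, 0, 20], [0, 0, 0], 35], [[0, 0, 60], [0, 0, 0], 35], [[0, 0, 105], [0, 0, 0], 35], [[5, 5, 135], [0, 0, 0], 35], [[25, 30, 140], [0, 0, 0], 35], [[40, 70, 140], [0, 0, 0], 35], [[50, 115, 140], [0, 0, 0], 35], [[55, 160, 140], [0, 0, 0], 35], [[58, 205, 140], [0, 0, 0], 35], [[60, 250, 140], [0, 0, 0], 35], [[62, 295, 140], [0, 0, 0], 35], [[63, 340, 140], [0, 0, 0], 35]]'

```text
clock: 13.98
position: [0.4688, 0.072, 0.2692]
eef_rot: [0.754, 0.657, 0.001, 0.0]
force: [0.2, -0.7, -1.4]
gripper_width: 0.0469
grasp_force: 46.8
```

Emit:
arm_command --targets '[[[1, 45, 0], [0, 0, 0], 35], [[2, 90, 0], [0, 0, 0], 35], [[3, 130, 0], [0, 0, 0], 35], [[4, 160, 0], [0, 0, 0], 35], [[5, 178, 0], [0, 0, 0], 35], [[5, 185, 0], [0, 0, 0], 35], [[5, 185, -40], [0, 0, 0], 35], [[5, 185, -80], [0, 0, 0], 35], [[5, 185, -110], [0, 0, 0], 35], [[5, 185, -122], [0, 0, 0], 35], [[5, 185, -128], [0, 0, 0], 35], [[5, 185, -130], [0, 0, 0], 35]]'

```text
clock: 15.48
position: [0.4744, 0.2554, 0.139]
eef_rot: [0.754, 0.657, 0.001, 0.0]
force: [0.3, -0.8, -0.7]
gripper_width: 0.0462
grasp_force: 46.8
```

Emit:
arm_command --targets '[[[0, 0, -1], [0, 0, 0], 35], [[0, 0, -2], [0, 0, 0], 35], [[0, 0, -3], [0, 0, 0], 35]]'

```text
clock: 15.85
position: [0.4747, 0.2561, 0.138]
eef_rot: [0.753, 0.657, 0.002, 0.001]
force: [-5.8, -0.0, 31.1]
gripper_width: 0.0461
grasp_force: 49.9
```

Emit:
arm_command --targets '[[[0, 0, 2], [0, 0, 0], 45], [[0, 0, 2], [0, 0, 0], 52], [[0, 0, 2], [0, 0, 0], 65], [[0, 0, 2], [0, 0, 0], 80], [[0, 0, 2], [0, 0, 0], 80], [[0, 0, 2], [0, 0, 0], 80], [[0, 0, 40], [0, 0, 0], 80], [[0, 0, 90], [0, 0, 0], 85], [[0, 0, 110], [0, 0, 0], 85], [[-10, -50, 120], [0, 0, 0], 85], [[-15, -105, 120], [0, 0, 0], 85], [[-15, -110, 120], [0, 0, 0], 85]]'

```text
clock: 17.35
position: [0.4586, 0.1433, 0.2557]
eef_rot: [0.754, 0.656, 0.0, 0.0]
force: [-0.2, -0.5, -0.3]
gripper_width: 0.0854
grasp_force: 0.0
```

Run:
```python
from h import *
w,o=wrist('w5.png'); print(o['clock'],o['position'],o['force'])
w0=dict(w); T=np.eye(4); T[:3,:3]=R.from_quat(o['eef_rot']).as_matrix(); T[:3,3]=(.40635,-.26938,.23289)
w0['pose']=T@np.array(w['mount']); print(onz(w0,296,16,.105),onz(w0,373,163,.077))
print(np.round([proj(w,(*p,.014)) for p in [(.4615,.170),(.449,.0845)]],1).tolist())
```

```text
17.35 [0.45860915 0.14325243 0.25566541] [-0.16037124 -0.46036471 -0.34539197]
[ 0.45896534 -0.13295014  0.105     ] [ 0.53072635 -0.27168718  0.077     ]
[[254.3, 138.9], [253.9, 200.1]]
```

View pics/w5.png

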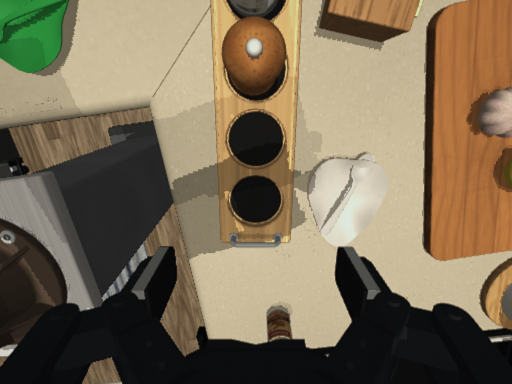

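The mill stands upright in well 2 (knob (254,47)). Wells 3 and 4 at (256,138) and (256,199) match to 2 px. Next, the jar.

Emit:
arm_command --targets '[[[0, -45, 0], [0, 0, 0], 85], [[0, -95, -10], [0, 0, 0], 85], [[0, -145, -30], [0, 0, 0], 85], [[0, -195, -50], [0, 0, 0], 85], [[0, -240, -70], [0, 0, 0], 85], [[0, -268, -90], [0, 0, 0], 85], [[0, -276, -100], [0, 0, 0], 85], [[0, -276, -100], [0, 0, 0], 85]]'

```text
clock: 18.4
position: [0.4591, -0.1299, 0.1548]
eef_rot: [0.753, 0.657, -0.0, -0.001]
force: [0.3, 0.5, 0.8]
gripper_width: 0.0847
grasp_force: 0.0
```

Run:
```python
from h import *
w,o=wrist('w6.png'); print(o['clock'],o['position'],o['force'])
print(proj(w,(.459,-.133,.105)))
g=w['img'].max(2); m=(g<70).astype(np.uint8); n,l,s,c=cv2.connectedComponentsWithStats(m)
print([(s[i].tolist(),c[i].round()) for i in range(1,n) if s[i,4]>500])
```

```text
18.4 [ 0.45913279 -0.12992351  0.15481161] [0.27975895 0.52184649 0.80068604]
(np.float64(255.01493192975818), np.float64(222.7779449642918))
[([0, 0, 125, 187, 17053], array([49., 90.])), ([228, 187, 54, 60, 1781], array([254., 214.])), ([0, 221, 512, 163, 56666], array([288., 321.]))]
```

View pics/w6.png

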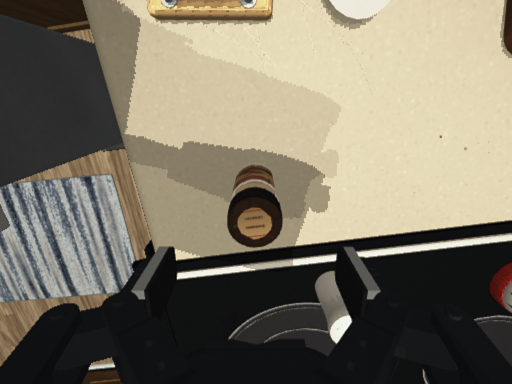

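The jar cap centre (255,223) matches the prediction, so I descend and grip.

Emit:
arm_command --targets '[[[0, -1, -40], [0, 0, 0], 85], [[0, -1, -70], [0, 0, 0], 85], [[0, -1, -86], [0, 0, 0], 85], [[0, -1, -88], [0, 0, 0], 85], [[0, -1, -88], [0, 0, 0], 60], [[0, -1, -88], [0, 0, 0], 30], [[0, -1, -88], [0, 0, 0], 25], [[0, -1, -88], [0, 0, 0], 25], [[0, -1, -88], [0, 0, 0], 25], [[0, -1, -88], [0, 0, 0], 25], [[0, -1, -88], [0, 0, 0], 25]]' --newtons 35

```text
clock: 19.82
position: [0.4591, -0.1316, 0.0681]
eef_rot: [0.754, 0.657, 0.0, 0.001]
force: [-2.0, 0.9, 7.3]
gripper_width: 0.0397
grasp_force: 34.3
```

Emit:
arm_command --targets '[[[0, 0, 20], [0, 0, 0], 25], [[0, 0, 60], [0, 0, 0], 25], [[0, 0, 75], [0, 0, 0], 25], [[0, 30, 80], [0, 0, 0], 25], [[0, 70, 80], [0, 0, 0], 25], [[0, 115, 80], [0, 0, 0], 25], [[0, 160, 80], [0, 0, 0], 25], [[1, 205, 80], [0, 0, 0], 25], [[2, 245, 80], [0, 0, 0], 25], [[3, 280, 80], [0, 0, 0], 25], [[3, 302, 80], [0, 0, 0], 25], [[3, 302, 80], [0, 0, 0], 25]]'

```text
clock: 21.32
position: [0.4618, 0.1715, 0.1476]
eef_rot: [0.753, 0.658, 0.0, 0.0]
force: [-0.6, -1.1, -0.8]
gripper_width: 0.0401
grasp_force: 35.5
```

Emit:
arm_command --targets '[[[1, -1, -30], [0, 0, 0], 25], [[1, -1, -55], [0, 0, 0], 25], [[1, -1, -66], [0, 0, 0], 25], [[1, -1, -70], [0, 0, 0], 25], [[1, -1, -72], [0, 0, 0], 25], [[1, -1, -72], [0, 0, 0], 25]]'

```text
clock: 22.08
position: [0.4632, 0.1694, 0.0762]
eef_rot: [0.753, 0.657, 0.001, 0.0]
force: [-1.4, -1.5, 2.7]
gripper_width: 0.0398
grasp_force: 35.9
```

Emit:
arm_command --targets '[[[0, 0, 0], [0, 0, 0], 45], [[0, 0, 0], [0, 0, 0], 60], [[0, 0, 0], [0, 0, 0], 75], [[0, 0, 0], [0, 0, 0], 75], [[0, 0, 0], [0, 0, 0], 75], [[0, 0, 40], [0, 0, 0], 75], [[0, 0, 90], [0, 0, 0], 85], [[0, -20, 130], [0, 0, 0], 85], [[0, -70, 130], [0, 0, 0], 85], [[5, -120, 130], [0, 0, 0], 85], [[10, -170, 130], [0, 0, 0], 85]]'

```text
clock: 23.45
position: [0.4729, -0.0019, 0.2056]
eef_rot: [0.753, 0.658, 0.0, 0.0]
force: [0.5, 0.4, -0.4]
gripper_width: 0.0851
grasp_force: 0.0
```

Emit:
arm_command --targets '[[[10, -50, 0], [0, 0, 0], 85], [[20, -100, 0], [0, 0, 0], 85], [[30, -150, 0], [0, 0, 0], 85], [[40, -200, -20], [0, 0, 0], 85], [[50, -240, -40], [0, 0, 0], 85], [[57, -265, -60], [0, 0, 0], 85], [[58, -272, -70], [0, 0, 0], 85], [[58, -272, -70], [0, 0, 0], 85]]'

```text
clock: 24.45
position: [0.5305, -0.2721, 0.1347]
eef_rot: [0.754, 0.657, -0.0, -0.001]
force: [-0.4, 0.0, 0.8]
gripper_width: 0.0852
grasp_force: 0.0
```

Run:
```python
from h import *
w,o=wrist('w7.png'); print(o['clock'],o['position'],o['force'])
print(proj(w,(.531,-.272,.077)))
t,_=shot('top','t7.png')
cv2.imwrite('pics/v7.png',np.hstack([cv2.resize(w['img'],(400,300)),cv2.resize(t['img'][120:270,100:300],(400,300))]))
```

```text
24.45 [ 0.53052909 -0.27206169  0.13474386] [-0.44544142  0.02374506  0.75620755]
(np.float64(255.2948757504429), np.float64(214.14977287655984))
```

View pics/v7.png

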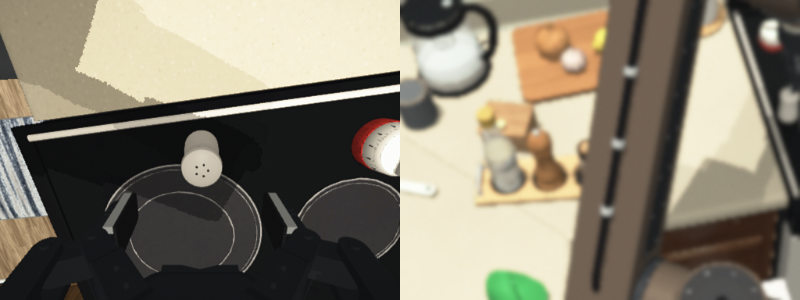

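The salt pot (with holes) has its top centre at (258,215), as predicted. The bottle, mill and jar are standing in wells 1–3.

Emit:
arm_command --targets '[[[2, 0, -40], [0, 0, 0], 85], [[2, 0, -75], [0, 0, 0], 85], [[2, 0, -93], [0, 0, 0], 85], [[2, 0, -97], [0, 0, 0], 85], [[2, 0, -97], [0, 0, 0], 60], [[2, 0, -97], [0, 0, 0], 30], [[2, 0, -97], [0, 0, 0], 25], [[2, 0, -97], [0, 0, 0], 25], [[2, 0, -97], [0, 0, 0], 25], [[2, 0, -97], [0, 0, 0], 25], [[2, 0, -97], [0, 0, 0], 25]]' --newtons 35

```text
clock: 25.92
position: [0.5333, -0.2727, 0.0395]
eef_rot: [0.754, 0.657, 0.0, 0.001]
force: [-0.7, -0.2, 5.3]
gripper_width: 0.0398
grasp_force: 34.8
```

Emit:
arm_command --targets '[[[0, 0, 20], [0, 0, 0], 25], [[0, 0, 60], [0, 0, 0], 25], [[-5, 20, 95], [0, 0, 0], 25], [[-20, 60, 100], [0, 0, 0], 25], [[-35, 105, 100], [0, 0, 0], 25], [[-50, 150, 100], [0, 0, 0], 25], [[-60, 195, 100], [0, 0, 0], 25], [[-70, 240, 100], [0, 0, 0], 25], [[-78, 285, 100], [0, 0, 0], 25], [[-82, 325, 100], [0, 0, 0], 25], [[-83, 350, 100], [0, 0, 0], 25], [[-83, 356, 100], [0, 0, 0], 25]]'

```text
clock: 27.42
position: [0.4499, 0.0846, 0.1388]
eef_rot: [0.753, 0.658, 0.0, 0.0]
force: [-0.4, 0.3, -0.9]
gripper_width: 0.0396
grasp_force: 36.0
```

Emit:
arm_command --targets '[[[0, 0, 0], [0, 0, 0], 25], [[0, 0, -40], [0, 0, 0], 25], [[0, 0, -75], [0, 0, 0], 25], [[0, 0, -86], [0, 0, 0], 25], [[0, 0, -90], [0, 0, 0], 25], [[0, 0, -91], [0, 0, 0], 25], [[0, 0, -91], [0, 0, 0], 25]]'

```text
clock: 28.3
position: [0.4504, 0.0835, 0.0481]
eef_rot: [0.754, 0.657, 0.001, 0.0]
force: [-0.3, -0.2, -1.8]
gripper_width: 0.0396
grasp_force: 36.0
```

Emit:
arm_command --targets '[[[0, 1, -1], [0, 0, 0], 25], [[0, 1, -2], [0, 0, 0], 25], [[0, 1, -2], [0, 0, 0], 25]]'

```text
clock: 28.68
position: [0.4504, 0.0842, 0.0477]
eef_rot: [0.753, 0.658, 0.001, 0.001]
force: [-6.7, -7.4, 35.8]
gripper_width: 0.0399
grasp_force: 39.6
```

Emit:
arm_command --targets '[[[0, 0, 1], [0, 0, 0], 30], [[0, 0, 1], [0, 0, 0], 45], [[0, 0, 1], [0, 0, 0], 60], [[0, 0, 1], [0, 0, 0], 70], [[0, 0, 1], [0, 0, 0], 70], [[0, 0, 1], [0, 0, 0], 70], [[0, 0, 40], [0, 0, 0], 70], [[0, 0, 90], [0, 0, 0], 70], [[0, -20, 140], [0, 0, 0], 85], [[0, -70, 190], [0, 0, 0], 85], [[0, -120, 220], [0, 0, 0], 85], [[0, -120, 220], [0, 0, 0], 85]]'

```text
clock: 30.18
position: [0.4505, -0.038, 0.2674]
eef_rot: [0.755, 0.656, 0.001, 0.002]
force: [0.0, 0.3, -0.5]
gripper_width: 0.0849
grasp_force: 0.0
```

Run:
```python
from h import *
w,o=wrist('w8.png'); print(o['clock'],o['position'],o['force'])
s,_=shot('side','s8.png')
cv2.imwrite('pics/v8.png',np.hstack([cv2.resize(w['img'],(400,300)),cv2.resize(s['img'][80:230,200:400],(400,300))]))
```

```text
30.175 [ 0.45052296 -0.03799851  0.26741682] [ 0.04550039  0.30893688 -0.47803692]
```

View pics/v8.png

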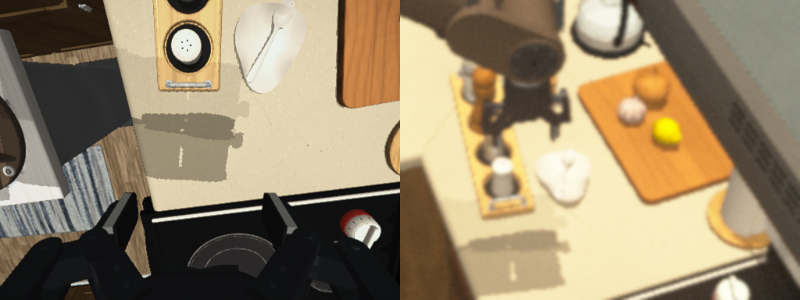

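Salt pot is upright in well 4 and the spoon rest is unmoved. The jar is hidden here, so I'll clear the arm and check once more.

Emit:
arm_command --targets '[[[0, -50, 0], [0, 0, 0], 85], [[0, -110, 0], [0, 0, 0], 85], [[0, -170, 0], [0, 0, 0], 85], [[0, -230, 0], [0, 0, 0], 85], [[0, -290, 0], [0, 0, 0], 85], [[-20, -350, 0], [0, 0, 0], 85], [[-50, -400, 0], [0, 0, 0], 85], [[-50, -400, 0], [0, 0, 0], 85]]'

```text
clock: 31.28
position: [0.3989, -0.437, 0.2631]
eef_rot: [0.754, 0.656, 0.0, -0.002]
force: [-0.0, 0.6, -0.1]
gripper_width: 0.0851
grasp_force: 0.0
```

Run:
```python
from h import *
s,o=shot('side','s9.png'); t,_=shot('top','t9.png'); print(o['clock'],o['force'])
cv2.imwrite('pics/v9.png',np.hstack([cv2.resize(t['img'][130:250,120:280],(400,300)),cv2.resize(s['img'][80:230,200:400],(400,300))]))
```

```text
31.275 [-0.04958473  0.57511766 -0.07888587]
```

View pics/v9.png

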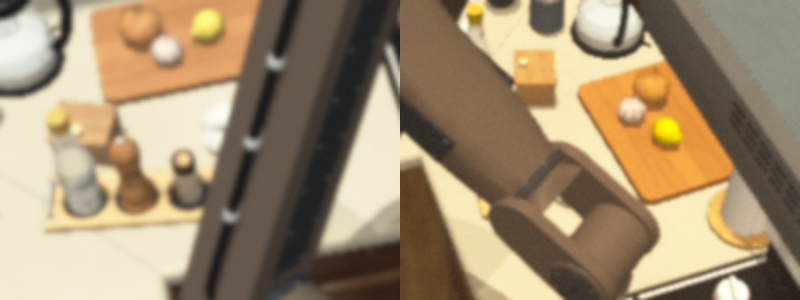

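The top view shows bottle (80,175), mill (130,175) and jar (187,178) upright in wells 1–3. The previous picture showed the salt pot in well 4, and the box is in place. Handing in.

```bash
python3 -c "
from bench import job; print(job.hand_in())"
```

```text
the job is handed in; nothing more can be done
None
```

All four seasonings stand upright in the rack, from the salt pot in well 4 by the spoon rest through the spice jar and pepper mill to the sauce bottle in well 1; the job was handed in at about 31 s with nothing knocked over and the spoon rest and box untouched.

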